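# Load the race tyres into the tyre warmers

## Task

Get the race set warming for the next heat: pick out the four yellow-rimmed wheels and put each into its own tyre-warmer cup, rim face up and fully down on the cup's floor, the two narrow front wheels in the two shallow blue cups and the two wide rear wheels in the two deep red cups (either wheel of a pair in either cup of its colour). Lower the wheels in, do not drop or throw them, and leave the two worn white-rimmed wheels lying where they are.

Things in the scene. Friction and masses are not known exactly. Their poses are not given: they have to be found in the camera images.
- front_a_center (a point): Yellow-rimmed FRONT wheel (narrow): black tyre 60 mm in diameter and 26 mm wide, with five open yellow spokes; rigid, 35 to 100 g, lying flat on the table, rim face up, to be gripped across the tread. Other things lying about near the wheels and cups are at most 90 mm tall. Point: the centre of the wheel, 13 mm above the table at the start; z is the wheel's axle, up
- front_b_center (a point): Yellow-rimmed FRONT wheel (narrow): black tyre 60 mm in diameter and 26 mm wide, with five open yellow spokes; rigid, 35 to 100 g, lying flat on the table, rim face up, to be gripped across the tread. Other things lying about near the wheels and cups are at most 90 mm tall. Point: the centre of the wheel, 13 mm above the table at the start; z is the wheel's axle, up
- rear_a_center (a point): Yellow-rimmed REAR wheel (wide): black tyre 62 mm in diameter and 38 mm wide, with a closed yellow disc that has five small dark holes; rigid, 35 to 100 g, lying flat on the table, rim face up, to be gripped across the tread. Other things lying about near the wheels and cups are at most 90 mm tall. Point: the centre of the wheel, 19 mm above the table at the start; z is the wheel's axle, up
- rear_b_center (a point): Yellow-rimmed REAR wheel (wide): black tyre 62 mm in diameter and 38 mm wide, with a closed yellow disc that has five small dark holes; rigid, 35 to 100 g, lying flat on the table, rim face up, to be gripped across the tread. Other things lying about near the wheels and cups are at most 90 mm tall. Point: the centre of the wheel, 19 mm above the table at the start; z is the wheel's axle, up
- old_front_center (a point): White-rimmed worn front wheel, to be left alone: black tyre 60 mm in diameter and 26 mm wide, with five open white spokes; rigid, 35 to 100 g, lying flat on the table, rim face up, to be gripped across the tread. Other things lying about near the wheels and cups are at most 90 mm tall. Point: the centre of the wheel, 13 mm above the table at the start; z is the wheel's axle, up
- old_rear_center (a point): White-rimmed worn rear wheel, to be left alone: black tyre 62 mm in diameter and 38 mm wide, with a closed white disc that has five small dark holes; rigid, 35 to 100 g, lying flat on the table, rim face up, to be gripped across the tread. Other things lying about near the wheels and cups are at most 90 mm tall. Point: the centre of the wheel, 19 mm above the table at the start; z is the wheel's axle, up
- front_cup_a_floor (a point): Shallow front tyre-warmer cup: round aluminium cup with a BLUE collar, copper-coloured floor, standing firm (it cannot be shifted); 78 mm outside, 70 mm inside at the floor, 15 mm tall. A small black socket, no higher than 11 mm, sticks out 20 mm at one side. Point: centre of the inner floor, 4 mm above the table; z up. A front wheel seated in it stands 15 mm proud of the collar, to be held there
- front_cup_b_floor (a point): Shallow front tyre-warmer cup: round aluminium cup with a BLUE collar, copper-coloured floor, standing firm (it cannot be shifted); 78 mm outside, 70 mm inside at the floor, 15 mm tall. A small black socket, no higher than 11 mm, sticks out 20 mm at one side. Point: centre of the inner floor, 4 mm above the table; z up. A front wheel seated in it stands 15 mm proud of the collar, to be held there
- rear_cup_a_floor (a point): Deep rear tyre-warmer cup: round aluminium cup with a RED collar, copper-coloured floor, standing firm (it cannot be shifted); 80 mm outside, 72 mm inside at the floor, 25 mm tall. A small black socket, no higher than 11 mm, sticks out 20 mm at one side. Point: centre of the inner floor, 4 mm above the table; z up. A rear wheel seated in it stands 17 mm proud of the collar, to be held there
- rear_cup_b_floor (a point): Deep rear tyre-warmer cup: round aluminium cup with a RED collar, copper-coloured floor, standing firm (it cannot be shifted); 80 mm outside, 72 mm inside at the floor, 25 mm tall. A small black socket, no higher than 11 mm, sticks out 20 mm at one side. Point: centre of the inner floor, 4 mm above the table; z up. A rear wheel seated in it stands 17 mm proud of the collar, to be held there
Not all that is in view belongs to the job. What is shaped like the part that bears front_b_center but green, purple or turquoise is not meant.

How it is judged:
At the end, for the whole second after the job is handed in: Yellow fronts in the blue cups, yellow rears in the red cups, one to a cup: centre within 10 mm of the cup's axis and 4 mm of seated height, rim face up and level within 0.1 rad, at rest, released; each white-rimmed wheel within 30 mm of where it lay (((horizontal distance between front_a_center and front_cup_a_floor below 0.01 m and z of front_a_center in the frame of front_cup_a_floor between 0.009 and 0.017 m) or (horizontal distance between front_a_center and front_cup_b_floor below 0.01 m and z of front_a_center in the frame of front_cup_b_floor between 0.009 and 0.017 m)) and angle between each of front_a_center, front_b_center, rear_a_center, rear_b_center's own z axis and vertical below 0.1 rad and linear speed of each of front_a, front_b, rear_a, rear_b below 0.02 m/s and ((horizontal distance between front_b_center and front_cup_a_floor below 0.01 m and z of front_b_center in the frame of front_cup_a_floor between 0.009 and 0.017 m) or (horizontal distance between front_b_center and front_cup_b_floor below 0.01 m and z of front_b_center in the frame of front_cup_b_floor between 0.009 and 0.017 m)) and ((horizontal distance between rear_a_center and rear_cup_a_floor below 0.01 m and z of rear_a_center in the frame of rear_cup_a_floor between 0.015 and 0.023 m) or (horizontal distance between rear_a_center and rear_cup_b_floor below 0.01 m and z of rear_a_center in the frame of rear_cup_b_floor between 0.015 and 0.023 m)) and ((horizontal distance between rear_b_center and rear_cup_a_floor below 0.01 m and z of rear_b_center in the frame of rear_cup_a_floor between 0.015 and 0.023 m) or (horizontal distance between rear_b_center and rear_cup_b_floor below 0.01 m and z of rear_b_center in the frame of rear_cup_b_floor between 0.015 and 0.023 m)) and distance of each of old_front_center, old_rear_center from where it was at the start of the episode below 0.03 m); the robot touches nothing.
It fails at once if a white-rimmed wheel was shifted by more than 30 mm (distance of any of old_front_center, old_rear_center from where it was at the start of the episode above 0.03 m).
It fails at once if a yellow-rimmed wheel was let fall or thrown (out of the fingers at more than 0.7 m/s, as after a drop of 25 mm) ((linear speed of front_a above 0.7 m/s and contact force between the fingers and front_a below 0.05 N) or (linear speed of front_b above 0.7 m/s and contact force between the fingers and front_b below 0.05 N) or (linear speed of rear_a above 0.7 m/s and contact force between the fingers and rear_a below 0.05 N) or (linear speed of rear_b above 0.7 m/s and contact force between the fingers and rear_b below 0.05 N)).
It also fails if it takes over 99 s, if anything falls off the work surface, if the arm or the gripper's body presses on something with over 40 N, if the wrist force passes 120 N, or if a joint passes its speed limit or range.

## Robot

A 6-joint arm with a two-finger parallel gripper is mounted at the origin on the work surface. World frame = base frame: x ahead of the robot, y to its left, z up, the work surface at z = 0. Lengths are in m, angles in rad, forces in N, time in s.
With the tool pointing down it reaches from about 0.35 to 0.975 m from the base axis. Payload 4.9 kg.
Tool frame: the origin (TCP) lies at the very end of the fingers, on their centre line; the grasp point (between the pads) lies 19 mm behind it (ctrl.grip_point_offset is the distance from the TCP to the grasp point, in m); z points along the fingers, y is the line along which they close (so a half turn about z gives the same grasp; the last joint's range is limited). The gripper opens to 85 mm and grips with 20 to 120 N. Pads are 22 mm wide; open, the fingers measure 114 mm over their backs; the gripper's body (76 mm by 85 mm) begins 54 mm behind the grasp point. The pads swing forward as they close: fully open they stand 13 mm farther back than shut.
Start: joints at [-1.28, 0.053, 1.613, -0, 1.476, -0.119], TCP at [0.249, -0.573, 0.231] pointing down, gripper open.
Joint ranges: [-3.01, 3.01], [-1.01, 2.22], [0.06, 2.58], [-1.02, 4.17], [0.09, 2.62], [-3.14, 3.14]. Speed limits (rad/s): [2.57, 2.57, 3.14, 3.14, 3.14, 3.14].

## Interface

Orientations are given as a rotation vector (axis times angle).
In Python, from station import ctrl gives the robot as it stands.
- The arm moves only by the tool send_rows, never from a script. Its argument "rows" is a list of rows, each a list of 3 entries, a list of its own where there are three numbers: the finger opening in cm, from 0 to 8.54, then the shift along the tool's x, y, z in cm, then the turn about the tool's z in degrees. A call has 1 to 10 rows; each row shifts and turns the commanded pose from where the row before left it, along the tool's axes as they then stand; what a row does not reach is not made up. A row lasts 1/8 s, in which the tool goes at most 62.5 mm and 10.7 degrees, less where a joint would pass 70% of its speed; a pose out of reach is approached as far as the arm can. A call with a gripper value outside its range is refused whole. The fingers move at their own pace and stop on an object; "newtons" is the grip in N (left out, the last holds). Time passes only in rows, so rows that do not move let the fingers close. It gives the time, the measured TCP pose, the force, the opening and the grip force at its end, in the units of the state.
- ctrl.get_obs(): the state, without advancing time (a new reading comes with each control period).
- ctrl.get_image(name): name is "scene" or "side" or "wrist"; returns a dict with "frame" (420x560x3 uint8, red, green, blue), "range_z" (420x560 float32, m along the optical axis (not along the pixel's ray), 0 where there is no reading), "fx", "fy", "cx", "cy" (pixels), "k1" (the pictures are not rectified: a ray, as slopes to the right and down, at radius r is drawn at 1 + k1 r^2 times it, then the intrinsics apply), "cam_to_world" (4x4, takes a point from camera to world coordinates). Camera axes: x right, y down, z forward; pixel columns grow to the right and rows downward; lengths in m; the calibration is good to about 2 mm. A picture is of the moment at which its call begins.
- ctrl.finish_job(): hands the job in; it is judged then, once.
The state is a dict: "t": time; "q": joint angles; "dq": joint speeds; "effort": joint torques, N m; "tool_pos": TCP position; "tool_rot": TCP orientation; "contact_force": force on the tool from outside, world axes, zero at the start; "wrist_torque": the same for the moment, N m; "opening": finger opening in m; "grip_force": force on a finger pad.
Only numpy, scipy, OpenCV 4.12 (cv2) and the standard library are available. Lean on these libraries where they do the work, as an engineer would, in place of code of your own. Each camera call takes 0.05 s, during which the arm holds its last target. There are 200 camera calls.

## Working session

There is one attempt and no reset: what is moved stays moved. The work goes in short steps, Python scripts to look and compute and a tool call to move; the robot and the scene stay as the last step left them, time stands still between calls to the robot, and variables do not carry over. Pictures are saved under pics/ and viewed, at most 14 in all, crops included, and the job is handed in when it is done.

Besides the shell and the picture viewer there is one more tool, called as name(argument=value, ...), one argument or row to a line, values as JSON. send_rows: Moves the arm, as the interface text tells. Its arguments: {"type":"object","properties":{"rows":{"type":"array","items":{"type":"array"}},"newtons":{"type":"number"}},"required":["rows"]}

```bash
mkdir -p pics; ls; python3 - <<'E'
from station import ctrl
import cv2,numpy as np
print(ctrl.get_obs())
for n in ["scene","side"]:
    d=ctrl.get_image(n); np.savez(f"{n}0.npz",**d)
    cv2.imwrite(f"pics/{n}0.png",cv2.resize(d["frame"][:,:,::-1],(800,600)))
    print(n,d["fx"],d["k1"],np.round(d["cam_to_world"],3).tolist())
E
```

```text
pics
{'t': 0.0, 'q': array([-1.27999732e+00,  5.33869540e-02,  1.61430598e+00,  1.75092102e-05,
        1.47598683e+00, -1.19015895e-01]), 'dq': array([-0.00118873, -0.00065927, -0.00036492,  0.00138654,  0.00112361,
        0.00013132]), 'effort': array([ 1.63628611e-03, -3.93694961e+01, -3.70170772e+01, -2.06669046e-05,
        7.14053720e-03,  4.83398452e-06]), 'tool_pos': array([ 0.24884025, -0.57264619,  0.2300372 ]), 'tool_rot': array([-3.07383313e+00, -6.38814429e-01,  2.53797483e-04]), 'contact_force': array([-0.2470225 , -0.49467742, -0.15152857]), 'wrist_torque': array([-0.0215673 , -0.01686144,  0.03886542]), 'grip_force': 0.0, 'opening': 0.08549058454418339}
scene 483.9675159092958 -0.1697511830024401 [[-0.78, 0.375, -0.501, 1.221], [0.626, 0.474, -0.619, 0.798], [0.005, -0.797, -0.604, 0.876], [0.0, 0.0, 0.0, 1.0]]
side 514.1506133560437 -0.13133850266194494 [[0.981, -0.112, 0.16, 0.318], [-0.194, -0.634, 0.749, -1.148], [0.018, -0.765, -0.644, 1.002], [0.0, 0.0, 0.0, 1.0]]
```

View pics/scene0.png

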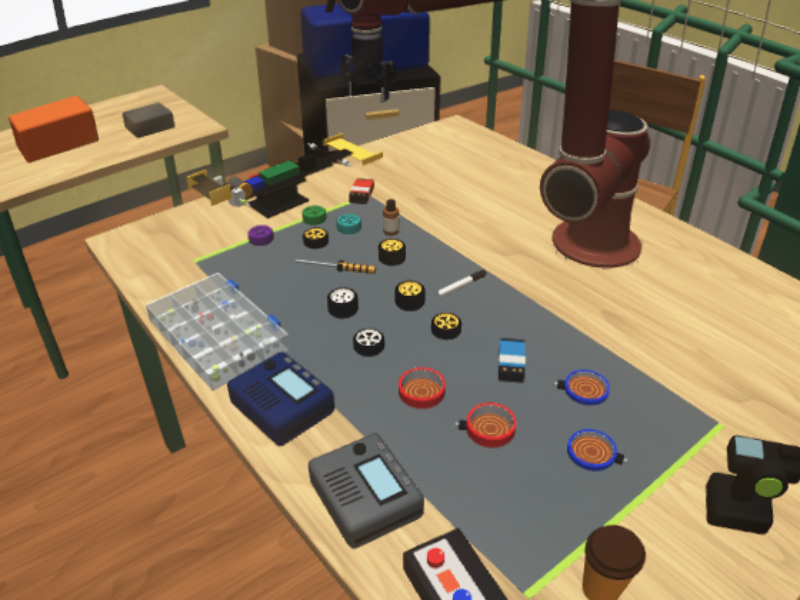

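View pics/side0.png

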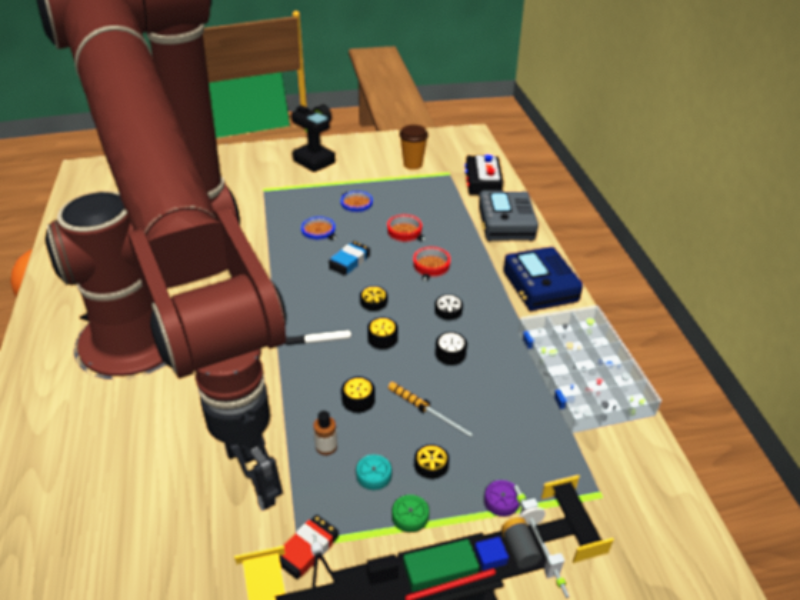

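Scene view (800x600 px): yellow fronts (open spokes) are at (316,237) and (446,324), and yellow rears (closed disc) at (392,251) and (410,294). The white rear is at (342,301) and the white front at (368,341). Red cups are at (422,387) and (491,424), blue cups at (587,387) and (592,450). Possible lookalikes are the purple (260,235), green (314,214) and turquoise (348,222) wheels, plus the screwdriver's yellow handle (357,267) and the yellow car parts (360,148). The side view agrees: yellow fronts at (431,460) and (374,297), rears at (358,392) and (382,332).

```bash
cat > h.py <<'E'
import cv2,numpy as np
def K(d): return np.array([[d["fx"],0,d["cx"]],[0,d["fy"],d["cy"]],[0,0,1.]],float)
def cast(d,uv,z):
    uv=np.array(uv,float).reshape(-1,1,2)
    s=cv2.undistortPoints(uv,K(d),np.array([float(d["k1"]),0,0,0]))[:,0]
    T=np.array(d["cam_to_world"]); r=np.c_[s,np.ones(len(s))]@T[:3,:3].T
    return T[:3,3]+r*((z-T[2,3])/r[:,2])[:,None]
RNG={"yellow":[(18,110,110),(35,255,255)],"white":[(0,0,150),(180,50,255)],"blue":[(108,130,80),(128,255,255)],"red":[(0,170,90),(6,255,255)],"red2":[(174,170,90),(180,255,255)]}
def mask(d,c):
    hsv=cv2.cvtColor(np.asarray(d["frame"]),cv2.COLOR_RGB2HSV)
    m=cv2.inRange(hsv,*map(np.array,RNG[c]))
    if c=="red": m|=cv2.inRange(hsv,*map(np.array,RNG["red2"]))
    return m
def blobs(d,c,z,amin=60,close=5):
    """contours -> min enclosing circle of rim points cast onto plane z: (pixel, world xy, radius)"""
    m=cv2.morphologyEx(mask(d,c),cv2.MORPH_CLOSE,np.ones((close,close)))
    out=[]
    for k in cv2.findContours(m,cv2.RETR_EXTERNAL,cv2.CHAIN_APPROX_NONE)[0]:
        if cv2.contourArea(k)<amin: continue
        p=cast(d,k.reshape(-1,2),z)[:,:2]
        (x,y),r=cv2.minEnclosingCircle((p*1000).astype(np.float32))
        out.append((k.reshape(-1,2).mean(0).round().astype(int).tolist(),[round(x),round(y)],round(r,1),cv2.contourArea(k)))
    return out
E
python3 - <<'E'
from h import *
for n in ["scene","side"]:
    d=dict(np.load(n+"0.npz"))
    for c,z in [("yellow",.026),("yellow",.038),("white",.03),("red",.025),("blue",.015)]:
        print(n,c,z)
        for b in blobs(d,c,z):
            if b[2]<48 and 200<b[1][0]<1000 : print("  ",b)
E
```

```text
scene yellow 0.026
   ([312, 224], [503, 25], 24.7, 132.0)
   ([432, 224], [229, 233], 43.7, 118.0)
   ([286, 202], [492, -103], 24.9, 113.0)
   ([274, 171], [420, -258], 25.1, 83.5)
   ([220, 163], [529, -411], 24.7, 70.0)
scene yellow 0.038
   ([312, 224], [513, 36], 24.3, 132.0)
   ([432, 224], [243, 241], 43.1, 118.0)
   ([286, 202], [502, -91], 24.6, 113.0)
   ([274, 171], [431, -243], 24.7, 83.5)
   ([220, 163], [539, -394], 24.4, 70.0)
scene white 0.03
   ([524, 313], [333, 595], 27.3, 176.5)
   ([359, 251], [484, 187], 24.7, 73.5)
   ([258, 236], [654, -26], 23.4, 122.0)
   ([239, 207], [619, -165], 23.8, 103.0)
   ([318, 199], [414, -48], 45.5, 77.5)
scene red 0.025
   ([309, 398], [864, 430], 34.3, 217.5)
   ([344, 299], [623, 277], 47.8, 222.0)
   ([254, 130], [305, -531], 39.8, 84.0)
scene blue 0.015
   ([323, 417], [867, 475], 12.0, 62.0)
   ([414, 314], [527, 415], 44.6, 746.5)
   ([411, 271], [419, 314], 44.5, 563.5)
side yellow 0.026
   ([391, 339], [718, -511], 39.6, 130.5)
   ([302, 320], [526, -412], 25.5, 260.5)
   ([285, 276], [517, -266], 42.4, 123.0)
   ([250, 
[... 181 characters left out ...]
, 320], [524, -421], 25.2, 260.5)
   ([285, 276], [514, -277], 41.9, 123.0)
   ([250, 271], [427, -246], 26.5, 213.0)
   ([267, 228], [499, -93], 27.5, 169.5)
   ([261, 206], [498, 9], 26.4, 126.5)
side white 0.03
   ([387, 393], [657, -636], 28.8, 110.5)
   ([218, 376], [312, -532], 27.7, 180.5)
   ([372, 357], [658, -549], 25.3, 188.0)
   ([316, 239], [624, -151], 25.8, 162.5)
   ([229, 235], [391, -91], 45.1, 166.0)
   ([314, 211], [648, -35], 25.3, 117.0)
side red 0.025
   ([209, 387], [291, -555], 32.2, 324.0)
   ([301, 186], [643, 111], 45.4, 117.5)
   ([283, 162], [610, 249], 46.3, 102.0)
side blue 0.015
   ([344, 386], [577, -598], 30.6, 350.0)
   ([223, 161], [414, 303], 46.0, 63.0)
```

```bash
python3 - <<'E'
from h import *
d=dict(np.load("scene0.npz"))
s=.7
for n,uv,z in [("turq",(348,220),.026),("green",(314,212),.026),("bottle base",(391,232),0),("bottle top",(391,203),.08),("knife1",(485,273),.01),("knife2",(440,292),.01),("batt",(512,375),0),("batt top",(512,355),.03),("scrdr handle",(357,267),.015),("scr tip",(297,261),.01),("red1",(422,387),.02),("red2",(491,424),.02),("blue",(587,387),.01),("blue",(592,450),.01)]:
    print(n,(cast(d,np.array(uv)*s,z)[0]*1000).round())
E
```

```text
turq [ 435. -410.   26.]
green [ 478. -494.   26.]
bottle base [ 362. -335.    0.]
bottle top [ 362. -334.   80.]
knife1 [314. -60.  10.]
knife2 [437. -69.  10.]
batt [491. 198.   0.]
batt top [478. 181.  30.]
scrdr handle [ 524. -246.   15.]
scr tip [ 612. -356.   10.]
red1 [654. 134.  20.]
red2 [620. 274.  20.]
blue [416. 313.  10.]
blue [524. 415.  10.]
```

send_rows(
  rows=[
    [8.5, [3, 0, 0], 8],
    [8.5, [3, 0, 0], 8],
    [8.5, [3, 0, 0], 7.5],
    [8.5, [5, -4, 0], 0],
    [8.5, [5, -4, 0], 0],
    [8.5, [4, -4, 0], 0],
    [8.5, [3, -4, 0], 0],
    [8.5, [0, 0, 0], 0],
    [8.5, [0, 0, 0], 0],
  ],
  newtons=40,
)

```text
t: 1.23
tool_pos: [0.5025, -0.3914, 0.2308]
tool_rot: [-3.141, 0.0, 0.001]
contact_force: [0.6, -0.9, 0.1]
opening: 0.0852
grip_force: 0.0
```

```bash
cat > look.py <<'E'
import sys; from h import *; from station import ctrl
tag=sys.argv[1]; d=ctrl.get_image("wrist"); o=ctrl.get_obs(); p=o["tool_pos"]*1000
if len(sys.argv)>2: cv2.imwrite(f"pics/{tag}.png",d["frame"][:,:,::-1])
print("tcp",p.round(1),"cam",np.round(d["cam_to_world"][:3,3]*1000))
for c,z,a in [("yellow",.026,1),("yellow",.038,1),("red",.025,1),("blue",.015,1)]:
    for b in blobs(d,c,z,300,9):
        if 18<b[2]<50: print(c,z,b,"tool move cm x,y:",((b[1][0]-p[0])/10).round(2),(-(b[1][1]-p[1])/10).round(2))
E
python3 look.py w1 v
```

```text
tcp [ 502.2 -392.   230.9] cam [ 583. -391.  374.]
yellow 0.026 ([136, 255], [421, -241], 25.3, 1520.0) tool move cm x,y: -8.12 -15.1
yellow 0.026 ([145, 164], [518, -261], 41.4, 988.0) tool move cm x,y: 1.58 -13.1
yellow 0.026 ([299, 157], [526, -412], 24.4, 1889.0) tool move cm x,y: 2.38 2.0
yellow 0.026 ([410, 123], [557, -520], 38.8, 634.5) tool move cm x,y: 5.48 12.8
yellow 0.038 ([136, 255], [427, -246], 24.4, 1520.0) tool move cm x,y: -7.52 -14.6
yellow 0.038 ([145, 164], [521, -265], 40.0, 988.0) tool move cm x,y: 1.88 -12.7
yellow 0.038 ([299, 157], [528, -411], 23.6, 1889.0) tool move cm x,y: 2.58 1.9
yellow 0.038 ([410, 123], [557, -515], 37.5, 634.5) tool move cm x,y: 5.48 12.3
```

View pics/w1.png

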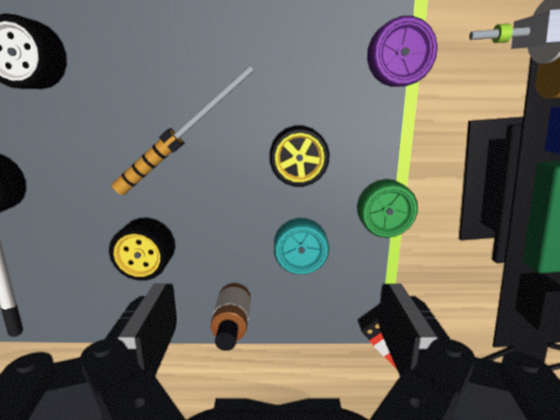

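The wrist view shows the yellow open-spoked front wheel at (299,157), clear of the turquoise (301,246) and green (388,209) wheels. The yellow rear with its closed disc and five holes is at (136,255). All views agree on the front wheel at about (526,-412) mm.

send_rows(
  rows=[
    [8.5, [2.4, 2.0, 3], 0],
    [8.5, [0, 0, 5], 0],
    [8.5, [0, 0, 5], 0],
    [8.5, [0, 0, 5], 0],
    [8.5, [0, 0, 3], 0],
    [8.5, [0, 0, 1.2], 0],
    [8.5, [0, 0, 0], 0],
    [8.5, [0, 0, 0], 0],
  ],
)

```text
t: 2.28
tool_pos: [0.5278, -0.4128, 0.0116]
tool_rot: [3.139, -0.001, 0.004]
contact_force: [-0.0, -0.9, -0.4]
opening: 0.085
grip_force: 0.0
```

send_rows(
  rows=[
    [5.5, [0, 0, 0], 0],
    [5.5, [0, 0, 0], 0],
    [5.5, [0, 0, 0], 0],
    [5.5, [0, 0, 0], 0],
    [5.5, [0, 0, 0], 0],
    [5.5, [0, 0, 0], 0],
  ],
  newtons=40,
)

```text
t: 3.02
tool_pos: [0.5279, -0.4123, 0.0114]
tool_rot: [3.139, -0.0, 0.003]
contact_force: [-1.1, -0.3, 6.8]
opening: 0.0583
grip_force: 43.3
```

send_rows(
  rows=[
    [5.5, [0, 0, -1.5], 0],
    [5.5, [0, 0, -4], 0],
    [5.5, [0, 0, -5], 0],
    [5.5, [0, -2, -4], 0],
    [5.5, [0, -4, 0], 0],
    [5.5, [0, -5, 0], 0],
    [5.5, [0, -5, 0], 0],
    [5.5, [0, -5, 0], 0],
    [5.5, [0, -5, 0], 0],
    [5.5, [0, -5, 0], 0],
  ],
)

```text
t: 4.28
tool_pos: [0.5266, -0.0996, 0.1548]
tool_rot: [3.141, -0.001, 0.001]
contact_force: [0.6, 0.2, -0.7]
opening: 0.058
grip_force: 43.1
```

send_rows(
  rows=[
    [5.5, [0, -5, 0], 0],
    [5.5, [0, -5, 0], 0],
    [5.5, [0, -5, 0], 0],
    [5.5, [0, -5, 0], 0],
    [5.5, [0, -5, 0], 0],
    [5.5, [0, -5, 0], 0],
    [5.5, [0, -5, 0], 0],
    [5.5, [0, -4, 0], 0],
    [5.5, [0, -2, 0], 0],
    [5.5, [0, 0, 0], 0],
  ],
)

```text
t: 5.52
tool_pos: [0.5268, 0.3092, 0.1544]
tool_rot: [3.141, 0.002, -0.0]
contact_force: [0.4, -0.2, -1.0]
opening: 0.0581
grip_force: 43.1
```

```bash
python3 look.py w2 v
```

```text
tcp [527.  308.3 154.3] cam [608. 310. 297.]
yellow 0.026 ([330, 85], [614, 273], 26.7, 4491.5) tool move cm x,y: 8.7 3.53
yellow 0.038 ([277, 303], [441, 310], 48.7, 8980.0) tool move cm x,y: -8.6 -0.17
yellow 0.038 ([330, 85], [613, 274], 25.6, 4491.5) tool move cm x,y: 8.6 3.43
red 0.025 ([340, 90], [615, 270], 40.5, 587.0) tool move cm x,y: 8.8 3.83
red 0.025 ([505, 61], [642, 137], 42.4, 1263.0) tool move cm x,y: 11.5 17.13
blue 0.015 ([154, 204], [521, 412], 42.1, 7229.0) tool move cm x,y: -0.6 -10.37
```

View pics/w2.png

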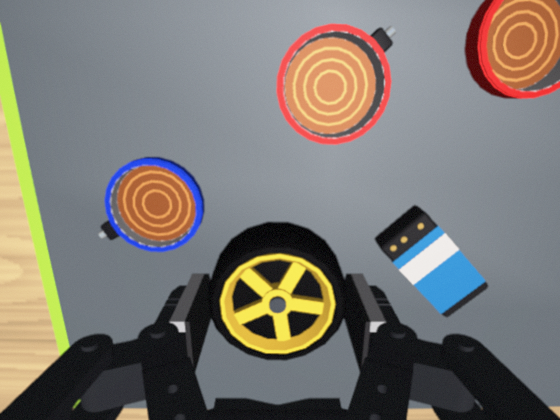

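The held front wheel's hub is at (278,303). The blue cup is at (154,204), and the red cups are at (333,83) and (518,45).

```bash
cat > held.py <<'E'
import sys; from h import *; from station import ctrl
H=float(sys.argv[1])  # rim-top height above TCP, m
d=ctrl.get_image("wrist"); p=ctrl.get_obs()["tool_pos"]; m=mask(d,"yellow"); m[:230]=0
v,u=np.nonzero(m); z=d["range_z"][v,u]; ok=z>0; v,u,z=v[ok],u[ok],z[ok]
s=cv2.undistortPoints(np.c_[u,v].astype(float).reshape(-1,1,2),K(d),np.array([d["k1"],0,0,0.]))[:,0]
P=(np.c_[s,np.ones(len(s))]*z[:,None])@d["cam_to_world"][:3,:3].T+d["cam_to_world"][:3,3]
A=np.c_[P[:,:2]-P[:,:2].mean(0),np.ones(len(P))]; c=np.linalg.lstsq(A,P[:,2],rcond=None)[0]
r=abs(P[:,2]-A@c)<.003; c=np.linalg.lstsq(A[r],P[r,2],rcond=None)[0]
(x,y),R=cv2.minEnclosingCircle((cast(d,np.c_[u,v][r],p[2]+H)[:,:2]*1000).astype(np.float32))
print("tcp",(p*1000).round(1),"rim centre - tcp mm",round(x-p[0]*1000,1),round(y-p[1]*1000,1),"R",round(R,1),"rim z - tcp",((c[2]-p[2])*1000).round(1),"slopes",c[:2].round(3))
E
python3 held.py 0.0146
```

```text
tcp [527.1 307.7 154.2] rim centre - tcp mm 0.8 0.5 R 23.6 rim z - tcp 9.5 slopes [ 0.366 -0.107]
```

```bash
python3 - <<'E'
from h import *; from station import ctrl
d=ctrl.get_image("wrist"); p=ctrl.get_obs()["tool_pos"]; m=mask(d,"yellow"); m[:230]=0
k=max(cv2.findContours(m,0,1)[0],key=cv2.contourArea); h=cv2.convexHull(k).reshape(-1,2)
print(cv2.boundingRect(h))
print(cv2.fitEllipse((cast(d,h,p[2]+.0146)[:,:2]*1000).astype(np.float32)),p*1000)
f=np.zeros_like(m); cv2.fillConvexPoly(f,h,1); inn=cv2.erode(f,np.ones((17,17))); ring=(f-inn>0)&(m>0)
v,u=np.nonzero(ring); z=d["range_z"][v,u]
s=cv2.undistortPoints(np.c_[u,v].astype(float).reshape(-1,1,2),K(d),np.array([d["k1"],0,0,0.]))[:,0]
P=((np.c_[s,np.ones(len(s))]*z[:,None])@d["cam_to_world"][:3,:3].T+d["cam_to_world"][:3,3]-p)*1000
P=P[z>0]; a=np.degrees(np.arctan2(P[:,1],P[:,0]))
for t in range(-180,180,45):
    q=P[(a>=t)&(a<t+45)]; print(t,len(q),np.percentile(q[:,2],[10,50,90]).round(1))
E
```

```text
(220, 253, 116, 101)
((525.3984375, 308.47357177734375), (47.597232818603516, 47.99525451660156), 95.3915786743164) [527.18706364 307.46505149 154.2587205 ]
-180 414 [12.2 13.7 14.6]
-135 359 [12.4 13.8 14.7]
-90 349 [10.2 13.3 14.6]
-45 321 [10.3 13.6 14.7]
0 306 [10.4 13.7 14.8]
45 397 [10.9 13.5 14.6]
90 390 [12.2 13.8 14.7]
135 417 [12.5 13.7 14.6]
```

```bash
cat > cups.py <<'E'
from h import *; from station import ctrl
import sys
def run(n,d):
    for c,z in [("red",.025),("blue",.015)]:
        m=cv2.morphologyEx(mask(d,c),cv2.MORPH_CLOSE,np.ones((7,7)))
        for k in cv2.findContours(m,0,1)[0]:
            if len(k)<20: continue
            h=cv2.convexHull(k); b=cv2.boundingRect(h)
            if min(b[:2])<3 or b[0]+b[2]>556: continue
            (x,y),(a,e),_=cv2.fitEllipse((cast(d,h.reshape(-1,2),z)[:,:2]*1000).astype(np.float32))
            if 60<a<95 and e<100: print(n,c,"centre",round(x,1),round(y,1),"axes",round(a,1),round(e,1))
if __name__=="__main__":
    for n in ["scene","side"]: run(n,dict(np.load(n+"0.npz")))
    run("wrist",ctrl.get_image("wrist"))
E
python3 cups.py
```

```text
scene red centre 623.6 275.7 axes 82.6 97.4
scene red centre 657.4 136.1 axes 82.6 98.6
scene blue centre 526.5 415.2 axes 81.2 88.9
scene blue centre 419.5 313.6 axes 80.8 89.5
side blue centre 412.6 304.0 axes 84.1 93.6
side blue centre 519.4 406.5 axes 82.0 99.4
wrist red centre 613.9 269.7 axes 79.1 80.1
wrist blue centre 520.8 411.8 axes 79.8 83.8
```

send_rows(
  rows=[
    [5.5, [-0.35, -4, 0], 0],
    [5.5, [0, -4, 2], 0],
    [5.5, [0, -2.3, 3], 0],
    [5.5, [0, 0, 3], 0],
    [5.5, [0, 0, 2], 0],
    [5.5, [0, 0, 1], 0],
    [5.5, [0, 0, 0], 0],
    [5.5, [0, 0, 0], 0],
    [5.5, [0, 0, 0], 0],
  ],
)

```text
t: 6.85
tool_pos: [0.5245, 0.4121, 0.0458]
tool_rot: [-3.14, 0.001, -0.003]
contact_force: [-0.8, -0.8, -0.4]
opening: 0.0581
grip_force: 43.2
```

send_rows(
  rows=[
    [5.5, [-0.05, 0.1, 1], 0],
    [5.5, [0, 0, 0.6], 0],
    [5.5, [0, 0, 0.4], 0],
    [5.5, [0, 0, 0.4], 0],
    [5.5, [0, 0, 0.2], 0],
    [5.5, [0, 0, 0], 0],
  ],
)

```text
t: 7.6
tool_pos: [0.5231, 0.4106, 0.0182]
tool_rot: [3.141, -0.001, -0.0]
contact_force: [-0.6, -0.5, -1.3]
opening: 0.0584
grip_force: 43.2
```

```bash
python3 look.py w3 v | head -1;python3 held.py 0.0146
```

```text
tcp [523.2 410.7  18.4] cam [604. 411. 161.]
tcp [523.3 410.8  18.5] rim centre - tcp mm -1.6 0.6 R 24.0 rim z - tcp 11.3 slopes [-0.004 -0.076]
```

View pics/w3.png

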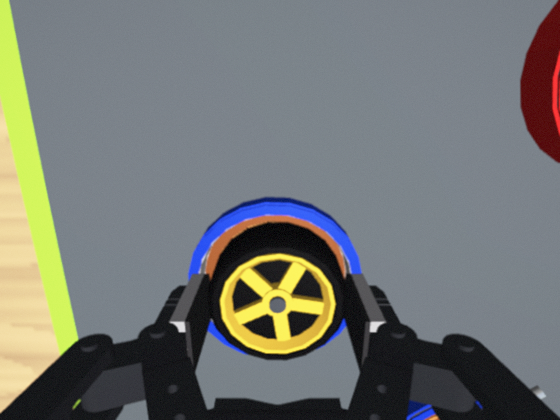

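The wheel (hub at 278,303) is centred inside the blue collar, about 3 mm above the floor.

send_rows(
  rows=[
    [5.5, [0, 0, 0.2], 0],
    [5.5, [0, 0, 0.1], 0],
    [5.5, [0, 0, 0], 0],
    [5.5, [0, 0, 0], 0],
    [6.5, [0, 0, 0], 0],
    [7.5, [0, 0, 0], 0],
    [8.5, [0, 0, 0], 0],
    [8.5, [0, 0, 0], 0],
    [8.5, [0, 0, 0], 0],
  ],
)

```text
t: 8.82
tool_pos: [0.5232, 0.4107, 0.0153]
tool_rot: [-3.142, 0.001, -0.0]
contact_force: [-0.6, 0.8, 0.4]
opening: 0.085
grip_force: 0.0
```

send_rows(
  rows=[
    [8.5, [0, 0, -2], 0],
    [8.5, [0, 0, -5], 0],
    [8.5, [0, 0, -5], 0],
    [8.5, [0, 3, -5], 0],
    [8.5, [0, 5, 0], 0],
    [8.5, [0, 5, 0], 0],
    [8.5, [0, 5, 0], 0],
    [8.5, [0, 5, 0], 0],
    [8.5, [0, 5, 0], 0],
    [8.5, [0, 5, 0], 0],
  ],
)

```text
t: 10.07
tool_pos: [0.5232, 0.0791, 0.1873]
tool_rot: [3.142, -0.0, 0.004]
contact_force: [0.4, 0.0, 0.5]
opening: 0.0851
grip_force: 0.0
```

send_rows(
  rows=[
    [8.5, [0, 2, 0], 0],
    [8.5, [0, 0, 0], 0],
    [8.5, [0, 0, 0], 0],
  ],
)

```text
t: 10.45
tool_pos: [0.5232, 0.0612, 0.1862]
tool_rot: [-3.141, 0.0, -0.002]
contact_force: [0.3, -0.2, 0.7]
opening: 0.0853
grip_force: 0.0
```

```bash
python3 look.py w4 v;python3 cups.py | grep wrist
```

```text
tcp [523.1  61.5 186. ] cam [604.  62. 329.]
yellow 0.026 ([454, 223], [494, -98], 25.4, 2203.0) tool move cm x,y: -2.91 15.95
yellow 0.026 ([320, 218], [500, 24], 24.3, 2116.0) tool move cm x,y: -2.31 3.75
yellow 0.038 ([454, 223], [499, -92], 24.4, 2203.0) tool move cm x,y: -2.41 15.35
yellow 0.038 ([320, 218], [504, 26], 23.4, 2116.0) tool move cm x,y: -1.91 3.55
red 0.025 ([44, 86], [612, 263], 44.6, 1882.0) tool move cm x,y: 8.89 -20.15
red 0.025 ([193, 51], [648, 128], 42.1, 1107.5) tool move cm x,y: 12.49 -6.65
blue 0.015 ([38, 295], [414, 310], 46.0, 1127.0) tool move cm x,y: -10.91 -24.85
```

View pics/w4.png

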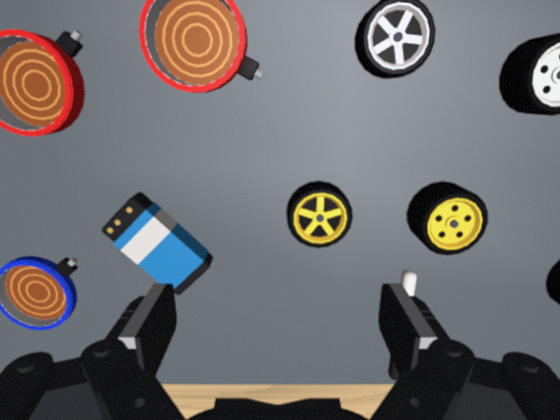

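The yellow front is at (320,218) and the yellow rear at (454,223). The white ones, at (395,38) and (550,75), stay.

send_rows(
  rows=[
    [8.5, [-2.25, 3.75, 0], 0],
    [8.5, [0, 0, 5], 0],
    [8.5, [0, 0, 5], 0],
    [8.5, [0, 0, 4], 0],
    [8.5, [0, 0, 2.5], 0],
    [8.5, [0, 0, 1.1], 0],
    [8.5, [0, 0, 0], 0],
    [8.5, [0, 0, 0], 0],
  ],
)

```text
t: 11.55
tool_pos: [0.5018, 0.0233, 0.0108]
tool_rot: [3.141, 0.0, 0.004]
contact_force: [0.9, 0.0, 0.2]
opening: 0.0851
grip_force: 0.0
```

send_rows(
  rows=[
    [5.5, [0, 0, 0], 0],
    [5.5, [0, 0, 0], 0],
    [5.5, [0, 0, 0], 0],
    [5.5, [0, 0, 0], 0],
    [5.5, [0, 0, 0], 0],
    [5.5, [0, 0, 0], 0],
  ],
)

```text
t: 12.3
tool_pos: [0.5017, 0.0231, 0.0109]
tool_rot: [-3.142, 0.001, -0.004]
contact_force: [-0.5, -0.6, 6.6]
opening: 0.0583
grip_force: 42.9
```

send_rows(
  rows=[
    [5.5, [0, 0, -1.5], 0],
    [5.5, [0, 0, -4], 0],
    [5.5, [0, 0, -5], 0],
    [5.5, [-2, -2, -4], 0],
    [5.5, [-3.5, -4, 0], 0],
    [5.5, [-3, -5, 0], 0],
    [5.5, [0, -4, 0], 0],
    [5.5, [0, -3, 0], 0],
    [5.5, [0, 0, 0], 0],
    [5.5, [0, 0, 0], 0],
  ],
)

```text
t: 13.55
tool_pos: [0.4155, 0.2028, 0.1546]
tool_rot: [3.141, -0.0, 0.0]
contact_force: [-0.7, -0.4, 0.1]
opening: 0.0585
grip_force: 43.2
```

```bash
python3 look.py w5 v;python3 cups.py | grep wrist; python3 held.py 0.0146
```

```text
tcp [415.6 202.5 154.5] cam [496. 204. 297.]
yellow 0.026 ([6, 65], [518, 401], 19.7, 369.0) tool move cm x,y: 10.24 -19.85
yellow 0.038 ([277, 303], [329, 204], 48.9, 9070.0) tool move cm x,y: -8.66 -0.15
yellow 0.038 ([6, 65], [517, 392], 18.9, 369.0) tool move cm x,y: 10.14 -18.95
blue 0.015 ([148, 200], [413, 310], 41.6, 7246.0) tool move cm x,y: -0.26 -10.75
blue 0.015 ([30, 68], [519, 407], 40.1, 1713.0) tool move cm x,y: 10.34 -20.45
wrist blue centre 413.3 309.9 axes 79.9 83.4
tcp [415.6 202.4 154.3] rim centre - tcp mm -1.7 0.8 R 24.2 rim z - tcp 12.6 slopes [-0.01   0.003]
```

View pics/w5.png

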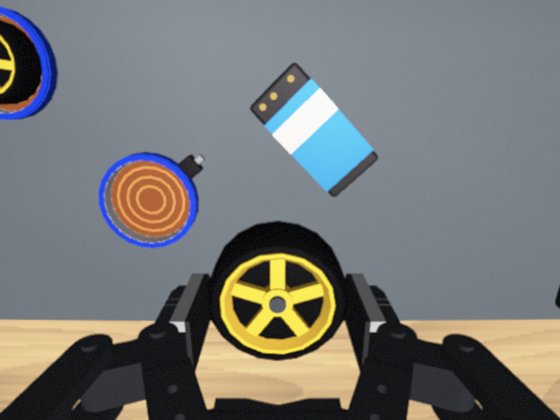

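The blue cup is at (149,199), empty. The first wheel sits in its cup at upper left, and the held wheel's hub is at (278,303).

send_rows(
  rows=[
    [5.5, [0.05, -4, 0], 0],
    [5.5, [0, -4, 2], 0],
    [5.5, [0, -2.6, 3], 0],
    [5.5, [0, 0, 3], 0],
    [5.5, [0, 0, 2], 0],
    [5.5, [0, 0, 1], 0],
    [5.5, [0, 0, 0], 0],
    [5.5, [0, 0, 0], 0],
    [5.5, [0, 0, 0], 0],
  ],
)

```text
t: 14.82
tool_pos: [0.4169, 0.3095, 0.0455]
tool_rot: [-3.141, 0.001, -0.003]
contact_force: [-0.3, 1.0, 0.2]
opening: 0.058
grip_force: 43.3
```

send_rows(
  rows=[
    [5.5, [0, 0, 1], 0],
    [5.5, [0, 0, 0.6], 0],
    [5.5, [0, 0, 0.4], 0],
    [5.5, [0, 0, 0.4], 0],
    [5.5, [0, 0, 0.2], 0],
    [5.5, [0, 0, 0], 0],
  ],
)

```text
t: 15.58
tool_pos: [0.416, 0.3092, 0.0182]
tool_rot: [3.142, -0.001, -0.0]
contact_force: [-0.4, -0.4, 0.2]
opening: 0.0579
grip_force: 43.3
```

send_rows(
  rows=[
    [5.5, [0, 0, 0.2], 0],
    [5.5, [0, 0, 0.1], 0],
    [5.5, [0, 0, 0], 0],
    [5.5, [0, 0, 0], 0],
    [6.5, [0, 0, 0], 0],
    [7.5, [0, 0, 0], 0],
    [8.5, [0, 0, 0], 0],
    [8.5, [0, 0, 0], 0],
    [8.5, [0, 0, 0], 0],
  ],
)

```text
t: 16.7
tool_pos: [0.4161, 0.3092, 0.0153]
tool_rot: [3.142, -0.001, 0.0]
contact_force: [-0.4, -0.6, 0.1]
opening: 0.0847
grip_force: 0.0
```

send_rows(
  rows=[
    [8.5, [0, 0, -2], 0],
    [8.5, [0, 0, -5], 0],
    [8.5, [0, 0, -5], 0],
    [8.5, [0, 0, -5], 0],
    [8.5, [4, 5, 0], 0],
    [8.5, [4, 5, 0], 0],
    [8.5, [2, 5, 0], 0],
    [8.5, [0, 5, 0], 0],
    [8.5, [0, 5, 0], 0],
    [8.5, [0, 5, 0], 0],
  ],
)

```text
t: 17.95
tool_pos: [0.5139, 0.0099, 0.1853]
tool_rot: [3.142, -0.001, 0.0]
contact_force: [0.6, 0.7, -0.3]
opening: 0.0848
grip_force: 0.0
```

send_rows(
  rows=[
    [8.5, [0, 4, 0], 0],
    [8.5, [0, 0, 0], 0],
    [8.5, [0, 0, 0], 0],
  ],
)

```text
t: 18.32
tool_pos: [0.514, -0.0281, 0.1852]
tool_rot: [-3.141, 0.001, 0.0]
contact_force: [0.4, 0.2, -0.2]
opening: 0.0849
grip_force: 0.0
```

```bash
python3 look.py w6; python3 cups.py | grep wrist
```

```text
tcp [514.  -27.7 185.2] cam [595. -27. 328.]
yellow 0.026 ([513, 287], [420, -254], 25.4, 1795.5) tool move cm x,y: -9.4 22.63
yellow 0.026 ([353, 213], [495, -94], 25.4, 2320.0) tool move cm x,y: -1.9 6.63
yellow 0.026 ([524, 187], [520, -242], 36.2, 1152.0) tool move cm x,y: 0.6 21.43
yellow 0.038 ([513, 287], [427, -245], 24.4, 1795.5) tool move cm x,y: -8.7 21.73
yellow 0.038 ([353, 213], [499, -92], 24.4, 2320.0) tool move cm x,y: -1.5 6.43
yellow 0.038 ([524, 187], [523, -233], 34.7, 1152.0) tool move cm x,y: 0.9 20.53
red 0.025 ([80, 44], [647, 125], 44.6, 1513.5) tool move cm x,y: 13.3 -15.27
```

send_rows(
  rows=[
    [8.5, [-1.6, 5, 0], 0],
    [8.5, [0, 1.4, 5], 0],
    [8.5, [0, 0, 5], 0],
    [8.5, [0, 0, 4], 0],
    [8.5, [0, 0, 1.8], 0],
    [8.5, [0, 0, 0.8], 0],
    [8.5, [0, 0, 0], 0],
    [8.5, [0, 0, 0], 0],
  ],
)

```text
t: 19.42
tool_pos: [0.4995, -0.0928, 0.0211]
tool_rot: [3.141, -0.0, 0.005]
contact_force: [0.4, -0.4, -0.6]
opening: 0.0848
grip_force: 0.0
```

send_rows(
  rows=[
    [5.5, [0, 0, 0], 0],
    [5.5, [0, 0, 0], 0],
    [5.5, [0, 0, 0], 0],
    [5.5, [0, 0, 0], 0],
    [5.5, [0, 0, 0], 0],
    [5.5, [0, 0, 0], 0],
  ],
)

```text
t: 20.18
tool_pos: [0.4991, -0.0928, 0.0208]
tool_rot: [3.141, -0.001, 0.003]
contact_force: [-0.1, 0.1, 6.0]
opening: 0.0602
grip_force: 43.6
```

send_rows(
  rows=[
    [5.5, [0, 0, -1.5], 0],
    [5.5, [0, 0, -4], 0],
    [5.5, [0, 0, -5], 0],
    [5.5, [2, -1, -3], 0],
    [5.5, [4, -3, 0], 0],
    [5.5, [4, -3, 0], 0],
    [5.5, [3, -3, 0], 0],
    [5.5, [1.6, -2, 0], 0],
    [5.5, [0, 0, 0], 0],
    [5.5, [0, 0, 0], 0],
  ],
)

```text
t: 21.42
tool_pos: [0.6435, 0.0271, 0.1543]
tool_rot: [3.141, -0.001, -0.001]
contact_force: [-0.1, -0.3, -1.7]
opening: 0.06
grip_force: 43.6
```

```bash
python3 look.py w7 v;python3 cups.py | grep wrist; python3 held.py 0.0172
```

```text
tcp [643.5  26.9 154.4] cam [724.  28. 297.]
yellow 0.038 ([277, 303], [558, 28], 49.7, 9352.0) tool move cm x,y: -8.55 -0.11
red 0.025 ([23, 234], [616, 255], 43.7, 1744.0) tool move cm x,y: -2.75 -22.81
red 0.025 ([152, 193], [650, 126], 43.5, 8432.0) tool move cm x,y: 0.65 -9.91
wrist red centre 649.7 126.4 axes 81.0 87.0
tcp [643.5  26.7 154.4] rim centre - tcp mm 1.7 2.3 R 23.8 rim z - tcp 10.2 slopes [0.162 0.162]
```

View pics/w7.png

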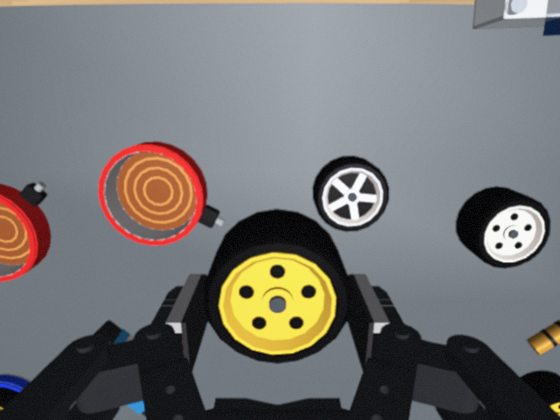

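The red cup is at (153,193), with its floor rings centred on (157,190). The held rear's hub is at (278,303), and the white front at (352,195) is clear of the path.

```bash
cat > floor.py <<'E'
from h import *; from station import ctrl
d=ctrl.get_image("wrist"); hsv=cv2.cvtColor(d["frame"],cv2.COLOR_RGB2HSV)
m=cv2.inRange(hsv,np.array((7,60,90)),np.array((20,255,255)))
m=cv2.morphologyEx(m,cv2.MORPH_OPEN,np.ones((3,3)));m=cv2.morphologyEx(m,cv2.MORPH_CLOSE,np.ones((9,9)))
for k in cv2.findContours(m,0,1)[0]:
    if cv2.contourArea(k)<2500: continue
    M=cv2.moments(k); uv=(M["m10"]/M["m00"],M["m01"]/M["m00"])
    (x,y),r=cv2.minEnclosingCircle((cast(d,k.reshape(-1,2),.004)[:,:2]*1000).astype(np.float32))
    print(np.round(uv),"centroid",(cast(d,[uv],.004)[0]*1000).round(1),"circ",round(x,1),round(y,1),round(r,1))
E
python3 floor.py
python3 -c "
from h import *
from station import ctrl
d=ctrl.get_image('wrist'); print(cast(d,[(157,190)],.004)*1000)"
```

```text
[155. 191.] centroid [647.4 130.9   4. ] circ 647.4 129.1 35.4
[[648.71162509 129.07851935   4.        ]]
```

send_rows(
  rows=[
    [5.5, [0.4, -4, 0], 0],
    [5.5, [0, -4, 2], 0],
    [5.5, [0, -2.1, 3], 0],
    [5.5, [0, 0, 2], 0],
    [5.5, [0, 0, 1.5], 0],
    [5.5, [0, 0, 0.7], 0],
    [5.5, [0, 0, 0], 0],
    [5.5, [0, 0, 0], 0],
    [5.5, [0, 0, 0], 0],
  ],
)

```text
t: 22.8
tool_pos: [0.6488, 0.1284, 0.0634]
tool_rot: [-3.141, 0.001, -0.003]
contact_force: [0.8, -0.3, -1.3]
opening: 0.0602
grip_force: 43.7
```

```bash
python3 held.py 0.0172; python3 look.py w8 v|head -1
```

```text
tcp [648.7 128.4  63.2] rim centre - tcp mm 0.1 0.8 R 24.1 rim z - tcp 13.6 slopes [-0.026  0.003]
tcp [648.6 128.5  63.1] cam [729. 129. 206.]
```

View pics/w8.png

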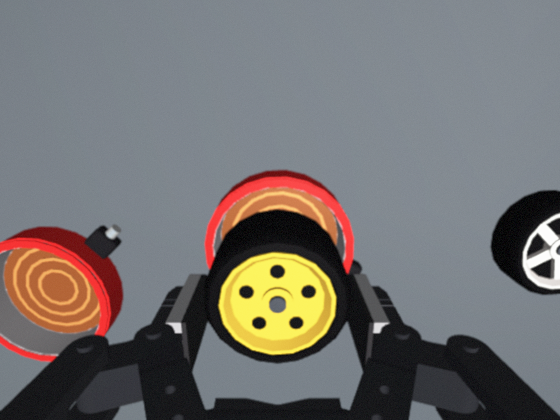

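The wheel (278,303) is laterally centred over the red cup (collar spans x 206–353).

send_rows(
  rows=[
    [5.5, [-0.05, 0, 1], 0],
    [5.5, [0, 0, 1], 0],
    [5.5, [0, 0, 0.7], 0],
    [5.5, [0, 0, 0.5], 0],
    [5.5, [0, 0, 0.3], 0],
    [5.5, [0, 0, 0], 0],
    [5.5, [0, 0, 0], 0],
  ],
)

```text
t: 23.78
tool_pos: [0.6479, 0.1285, 0.0277]
tool_rot: [-3.142, 0.001, -0.001]
contact_force: [0.7, -0.2, -1.1]
opening: 0.0607
grip_force: 43.7
```

send_rows(
  rows=[
    [5.5, [0, 0, 0.2], 0],
    [5.5, [0, 0, 0.1], 0],
    [5.5, [0, 0, 0], 0],
    [5.5, [0, 0, 0], 0],
  ],
)

```text
t: 24.28
tool_pos: [0.6477, 0.1285, 0.0249]
tool_rot: [3.142, -0.0, 0.0]
contact_force: [-2.4, -1.2, 4.1]
opening: 0.0604
grip_force: 44.0
```

send_rows(
  rows=[
    [6.5, [0, 0, 0], 0],
    [7.5, [0, 0, 0], 0],
    [8.5, [0, 0, 0], 0],
    [8.5, [0, 0, 0], 0],
    [8.5, [0, 0, 0], 0],
    [8.5, [0, 0, -2], 0],
    [8.5, [0, 0, -5], 0],
    [8.5, [0, 0, -5], 0],
    [8.5, [0, 0, -4], 0],
  ],
)

```text
t: 25.4
tool_pos: [0.6485, 0.1286, 0.189]
tool_rot: [-3.141, 0.0, -0.007]
contact_force: [0.1, 0.1, -0.6]
opening: 0.0853
grip_force: 0.0
```

send_rows(
  rows=[
    [8.5, [-3, 4, 0], 0],
    [8.5, [-3, 5, 0], 0],
    [8.5, [-3, 5, 0], 0],
    [8.5, [-3, 5, 0], 0],
    [8.5, [-3, 5, 0], 0],
    [8.5, [-2, 5, 0], 0],
    [8.5, [-1, 4, 0], 0],
    [8.5, [0, 1, 0], 0],
    [8.5, [0, 0, 0], 0],
    [8.5, [0, 0, 0], 0],
  ],
)

```text
t: 26.65
tool_pos: [0.4679, -0.2104, 0.1846]
tool_rot: [-3.141, -0.002, -0.0]
contact_force: [1.1, -0.4, 0.1]
opening: 0.0853
grip_force: 0.0
```

```bash
python3 look.py w9 v
```

```text
tcp [ 467.9 -210.3  184.4] cam [ 549. -210.  327.]
yellow 0.026 ([319, 242], [422, -247], 25.3, 2157.0) tool move cm x,y: -4.59 3.67
yellow 0.026 ([332, 133], [520, -254], 40.9, 1403.5) tool move cm x,y: 5.21 4.37
yellow 0.038 ([319, 242], [427, -246], 24.3, 2157.0) tool move cm x,y: -4.09 3.57
yellow 0.038 ([332, 133], [521, -252], 39.3, 1403.5) tool move cm x,y: 5.31 4.17
```

View pics/w9.png

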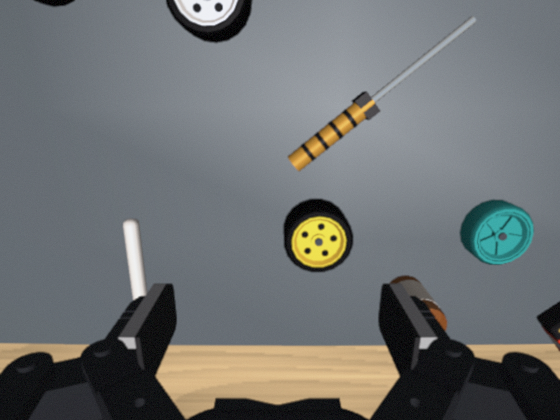

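The yellow closed-disc rear is at (319,242). The bottle, at (420,300), is off the finger path.

send_rows(
  rows=[
    [8.5, [-4.1, 3.5, 0], 0],
    [8.5, [0, 0.05, 5], 0],
    [8.5, [0, 0, 5], 0],
    [8.5, [0, 0, 4], 0],
    [8.5, [0, 0, 1.7], 0],
    [8.5, [0, 0, 0.8], 0],
    [8.5, [0, 0, 0], 0],
    [8.5, [0, 0, 0], 0],
  ],
)

```text
t: 27.7
tool_pos: [0.4277, -0.2478, 0.021]
tool_rot: [3.14, -0.0, 0.004]
contact_force: [1.2, 0.5, -0.3]
opening: 0.0851
grip_force: 0.0
```

send_rows(
  rows=[
    [5.5, [0, 0, 0], 0],
    [5.5, [0, 0, 0], 0],
    [5.5, [0, 0, 0], 0],
    [5.5, [0, 0, 0], 0],
    [5.5, [0, 0, 0], 0],
    [5.5, [0, 0, 0], 0],
  ],
)

```text
t: 28.45
tool_pos: [0.4274, -0.2477, 0.0208]
tool_rot: [3.14, -0.001, 0.003]
contact_force: [-1.0, 0.4, 5.7]
opening: 0.0606
grip_force: 43.7
```

send_rows(
  rows=[
    [5.5, [0, 0, -1.5], 0],
    [5.5, [0, 0, -4], 0],
    [5.5, [0, 0, -5], 0],
    [5.5, [2, -2, -3], 0],
    [5.5, [3, -4, 0], 0],
    [5.5, [3, -5, 0], 0],
    [5.5, [3, -5, 0], 0],
    [5.5, [3, -5, 0], 0],
    [5.5, [3, -5, 0], 0],
    [5.5, [1.3, -5, 0], 0],
  ],
)

```text
t: 29.7
tool_pos: [0.6106, 0.0648, 0.155]
tool_rot: [3.142, -0.0, 0.001]
contact_force: [0.2, -0.7, -1.1]
opening: 0.0605
grip_force: 43.5
```

send_rows(
  rows=[
    [5.5, [0, -5, 0], 0],
    [5.5, [0, -4, 0], 0],
    [5.5, [0, -2, 0], 0],
    [5.5, [0, 0, 0], 0],
    [5.5, [0, 0, 0], 0],
  ],
)

```text
t: 30.32
tool_pos: [0.6097, 0.1717, 0.1543]
tool_rot: [3.141, -0.002, -0.0]
contact_force: [0.2, 0.3, -0.7]
opening: 0.0607
grip_force: 43.5
```

```bash
python3 look.py w10 v|grep -v yellow;python3 cups.py | grep wrist; python3 held.py 0.0172;python3 floor.py
```

```text
tcp [609.8 171.6 154.4] cam [691. 172. 297.]
red 0.025 ([156, 193], [615, 267], 43.3, 8363.0) tool move cm x,y: 0.52 -9.54
red 0.025 ([332, 163], [649, 128], 41.4, 690.0) tool move cm x,y: 3.92 4.36
blue 0.015 ([35, 292], [521, 406], 43.9, 1309.0) tool move cm x,y: -8.88 -23.44
wrist red centre 615.3 267.8 axes 80.7 86.7
wrist red centre 648.4 128.8 axes 79.7 82.5
tcp [609.8 171.6 154.3] rim centre - tcp mm -6.2 47.4 R 67.5 rim z - tcp -2.6 slopes [ 0.327 -0.465]
[159. 192.] centroid [613.2 272.    4. ] circ 613.6 269.9 35.6
```

View pics/w10.png

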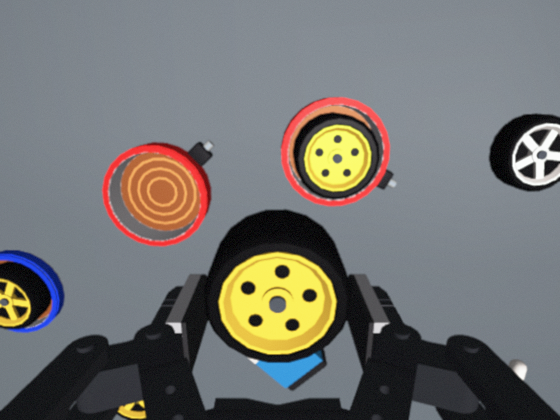

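The red cup is at (157,193), empty. Rear one is seated in the other red cup at (337,155), and the held wheel's hub is at (278,303).

send_rows(
  rows=[
    [5.5, [0.4, -4, 0], 0],
    [5.5, [0, -4, 2], 0],
    [5.5, [0, -1.75, 3], 0],
    [5.5, [0, 0, 2], 0],
    [5.5, [0, 0, 1.5], 0],
    [5.5, [0, 0, 0.7], 0],
    [5.5, [0, 0, 0], 0],
    [5.5, [0, 0, 0], 0],
    [5.5, [0, 0, 0], 0],
  ],
)

```text
t: 31.65
tool_pos: [0.6144, 0.2706, 0.0635]
tool_rot: [-3.141, 0.001, -0.003]
contact_force: [-0.1, 0.4, -1.5]
opening: 0.0603
grip_force: 43.5
```

```bash
python3 held.py 0.0172; python3 look.py w11 v|head -1
```

```text
tcp [614.2 270.6  63.3] rim centre - tcp mm 3.7 1.4 R 23.4 rim z - tcp 11.9 slopes [0.233 0.048]
tcp [614.1 270.6  63.1] cam [695. 271. 206.]
```

View pics/w11.png

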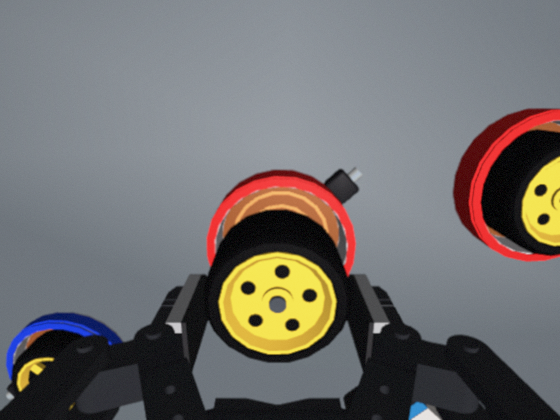

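The collar spans x 208–355 and the wheel's hub is at x 278, so I'll shift 1.5 mm to the right while lowering.

send_rows(
  rows=[
    [5.5, [0, 0.15, 1], 0],
    [5.5, [0, 0, 1], 0],
    [5.5, [0, 0, 0.7], 0],
    [5.5, [0, 0, 0.5], 0],
    [5.5, [0, 0, 0.3], 0],
    [5.5, [0, 0, 0], 0],
    [5.5, [0, 0, 0], 0],
  ],
)

```text
t: 32.62
tool_pos: [0.6139, 0.2691, 0.0277]
tool_rot: [-3.141, 0.0, -0.001]
contact_force: [-0.3, 0.7, -0.8]
opening: 0.06
grip_force: 43.5
```

send_rows(
  rows=[
    [5.5, [0, 0, 0.2], 0],
    [5.5, [0, 0, 0.1], 0],
    [5.5, [0, 0, 0], 0],
    [5.5, [0, 0, 0], 0],
  ],
)

```text
t: 33.12
tool_pos: [0.6138, 0.2691, 0.0249]
tool_rot: [-3.142, 0.001, -0.001]
contact_force: [-1.7, 0.0, 4.2]
opening: 0.0603
grip_force: 43.8
```

Now I'll release, retreat and move back so all four cups are in the wrist view.

send_rows(
  rows=[
    [6.5, [0, 0, 0], 0],
    [7.5, [0, 0, 0], 0],
    [8.5, [0, 0, 0], 0],
    [8.5, [0, 0, 0], 0],
    [8.5, [0, 0, 0], 0],
    [8.5, [0, 0, -2], 0],
    [8.5, [0, 0, -5], 0],
    [8.5, [0, 0, -5], 0],
    [8.5, [0, 0, -5], 0],
  ],
)

```text
t: 34.25
tool_pos: [0.6138, 0.2691, 0.1979]
tool_rot: [-3.141, 0.001, -0.003]
contact_force: [-0.5, -0.3, 0.6]
opening: 0.085
grip_force: 0.0
```

send_rows(
  rows=[
    [8.5, [-3, 0, -4], 0],
    [8.5, [-4, 0, -4], 0],
    [8.5, [-4, 0, -3], 0],
    [8.5, [-4, 0, 0], 0],
    [8.5, [-2, 0, 0], 0],
    [8.5, [0, 0, 0], 0],
    [8.5, [0, 0, 0], 0],
  ],
)

```text
t: 35.12
tool_pos: [0.4442, 0.269, 0.3052]
tool_rot: [-3.141, 0.001, -0.002]
contact_force: [-0.1, -0.4, 0.6]
opening: 0.0851
grip_force: 0.0
```

```bash
python3 look.py w12 v; python3 cups.py|grep wrist; python3 - <<'E'
from h import *; from station import ctrl
d=ctrl.get_image("wrist")
for z in (.030,.042):
    print(z,[b[:3] for b in blobs(d,"yellow",z,300,5)])
E
```

```text
tcp [444.3 269.  304.8] cam [525. 270. 448.]
yellow 0.026 ([244, 192], [414, 310], 24.7, 1186.0) tool move cm x,y: -3.03 -4.1
yellow 0.026 ([150, 99], [521, 413], 24.5, 1471.5) tool move cm x,y: 7.67 -14.4
yellow 0.026 ([277, 11], [617, 270], 25.3, 1120.0) tool move cm x,y: 17.27 -0.1
yellow 0.038 ([244, 192], [417, 309], 24.0, 1186.0) tool move cm x,y: -2.73 -4.0
yellow 0.038 ([150, 99], [521, 409], 23.8, 1471.5) tool move cm x,y: 7.67 -14.0
yellow 0.038 ([277, 11], [614, 270], 24.5, 1120.0) tool move cm x,y: 16.97 -0.1
red 0.025 ([411, 8], [621, 130], 31.6, 334.5) tool move cm x,y: 17.67 13.9
red 0.025 ([277, 29], [612, 270], 40.1, 319.0) tool move cm x,y: 16.77 -0.1
blue 0.015 ([245, 189], [413, 311], 40.9, 3132.5) tool move cm x,y: -3.13 -4.2
blue 0.015 ([154, 100], [519, 412], 41.5, 3927.0) tool move cm x,y: 7.47 -14.3
wrist blue centre 413.3 310.7 axes 79.9 81.7
wrist blue centre 519.8 412.1 axes 80.0 82.2
0.03 [([244, 192], [415, 310], 24.3), ([150, 99], [521, 412], 24.2), ([277, 11], [614, 270], 24.7)]
0.042 [([244, 192], [418, 309], 23.6), ([150, 99], [521, 408], 23.5), ([277, 11], [612, 270], 24.0)]
```

View pics/w12.png

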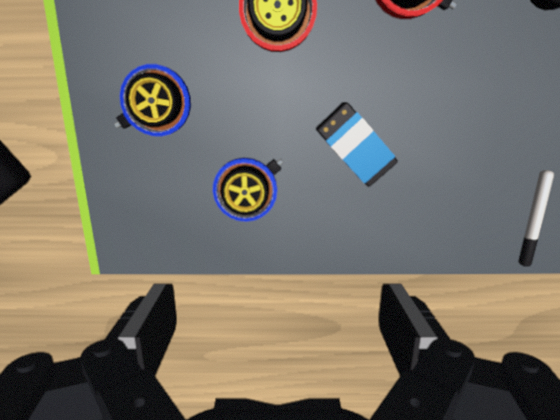

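Both fronts, at (151,100) and (244,191), are centred in the blue collars. The second rear, at (277,8), is in its red cup, and the first was seen seated in the earlier view. Handing in.

```bash
python3 -c "
from station import ctrl; print(ctrl.finish_job())"
```

```text
the job is handed in; nothing more can be done
None
```

The job is handed in at about 35 s: the two yellow fronts are in the blue cups and the two yellow rears in the red cups. All four were lowered in and released, I did not touch the white-rimmed wheels, and no verdict came back.

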